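Inspect a culture dish under a loupe held at the marked focal height

TASK

Set the small dish with the amber (orange-yellow) agar down flat inside the black ring on the floor of the viewer's open drawer and let go of it; do not let it drop. Then pick up the loupe and hold it still and level, clear of everything, with its lens centred over that dish and at the focal height shown by the red pointer on the viewer's post. Finish while still holding the loupe there, and leave the red dish, the two vials, the beaker and the open drawer as they are.

Things in the scene. Friction and masses are not known exactly. Their poses are not given: they have to be found in the camera images.
- dish_amber_center (a point): centre (half-way up) of the round closed culture dish with amber, orange-yellow agar and pale spots: 40 mm diameter, 14 mm high, about 25 g, loose, flat on the table (this point is 7 mm above its underside); z is its axis
- dish_amber: the same amber dish as a body; origin at the centre of its underside
- dish_red_center (a point): centre of a like dish with dark red agar (40 mm diameter, 14 mm high), a bystander; the two dishes may have changed places
- drawer_ring (a point): centre of the black ring (60 mm outside diameter) on the white floor of the viewer's open drawer, at floor height, 13 mm above the table; -x points out to the drawer's front. Tray 146 mm wide inside (y); side walls rise 30 mm, the blue front panel 36 mm above the floor. From here the front panel lies 82 mm to -x, the cabinet's face (75 mm high) 65 to 85 mm to +x; open above
- drawer (a joint): how far the drawer is pulled out (m): 0 shut, 0.18 fully out; it starts 0.155 to 0.175 out and slides stiffly (about 4 N); to be left as it is
- focus_mark (a point): tip of the red pointer (flat bar 45 mm long, 20 wide, 4 thick, this point at mid-thickness) on the steel post that stands on the cabinet, about 160 mm beyond the ring; it marks the height at which the middle of the lens is to be held, 125 to 180 mm above the table, different each time. Pointer and post (10 mm diameter, top at 215 mm) are fixed
- viewer: the fixed white viewer cabinet, 200 mm (x) by 190 mm (y) by 75 mm high, that carries drawer and post; origin at the centre of its underside, -x to the drawer side
- pointer: the red pointer with its black clamp collar (22 mm diameter) on the post; origin at the pointer's tip, as focus_mark, 53 mm from the post's axis
- loupe_grip (a point): grip point and centre of mass of the loupe, on the axis of its black handle, half-way up (9 mm above its underside). The handle is a bar 16 mm wide (y), 18 mm high, reaching from 85 mm behind this point (-x) to 50 mm ahead of it (+x, the lens side). The loupe weighs 70 to 130 g and lies flat on the table
- loupe_lens (a point): centre of the loupe's round glass lens, 83 mm ahead (+x) of the grip point and at the same height as it; rim 70 mm outside diameter, about 14 mm thick, metal; z is the lens axis, vertical when the loupe is level
- loupe: the loupe as a body; origin under the grip point, +x towards the lens
- vial_white: amber glass vial with white cap, 23 mm diameter, 46 mm high, loose bystander; origin at the centre of its underside
- vial_orange: amber glass vial with orange cap, 23 mm diameter, 46 mm high, loose bystander; origin at the centre of its underside
- beaker: clear plastic beaker, 68 mm rim diameter, 70 mm high, loose bystander; origin at the centre of its underside
Not all that is in view belongs to the job. Of the things that look like the loupe, the middle-sized one is meant.

How it is judged (in metres and radians):
On the way, in this order (a step that is already met when the one before it is completed fails the run):
1. the amber dish stands flat on the drawer floor inside the ring, let go (horizontal distance between dish_amber_center and drawer_ring below 0.011 m and z of dish_amber_center in the frame of drawer_ring between 0.003 and 0.011 m and angle between dish_amber_center's own z axis and vertical below 0.12 rad and linear speed of dish_amber below 0.03 m/s and contact force between dish_amber and the fingers below 0.05 N), for 0.2 s.
2. the loupe is lifted clear of the table in the gripper (height (world z) of each of loupe_lens, loupe_grip above 0.06 m and contact force between loupe and the fingers above 1 N), for 0.2 s.
At the end, for the whole second after the job is handed in: Amber dish flat in the ring (centres within 11 mm), released, still. Loupe held still by the gripper: lens within 12 mm of the dish centre horizontally, 8 mm of the pointer height, level within 0.12 rad, touching neither viewer, pointer nor dish. Drawer still open (all of step 1 and z of loupe_lens in the frame of focus_mark between -0.008 and 0.008 m and horizontal distance between loupe_lens and dish_amber_center below 0.012 m and angle between loupe_lens's own z axis and vertical below 0.12 rad and linear speed of loupe below 0.03 m/s and angular speed of loupe below 0.3 rad/s and contact force between loupe and the fingers above 1 N and contact force between loupe and viewer below 0.1 N and contact force between loupe and pointer below 0.1 N and contact force between loupe and dish_amber below 0.1 N and value of joint drawer above 0.135 m); the arm keeps its last pose, push and grip.
It fails at once if the red dish, a vial or the beaker is moved by more than 20 mm (distance of any of dish_red_center, vial_white, vial_orange, beaker from where it was at the start of the episode above 0.02 m).
It fails at once if the drawer is shifted by more than 20 mm (distance of drawer_ring from where it was at the start of the episode above 0.02 m).
It fails at once if the amber dish is dropped (falls free faster than 0.5 m/s) (linear speed of dish_amber above 0.5 m/s and contact force between dish_amber and the fingers below 0.02 N).
It also fails if it takes over 58 s, if anything falls off the work surface, if the arm or the gripper's body presses on something with over 40 N, if the wrist force passes 120 N, or if a joint passes its speed limit or range.

ROBOT

A 6-joint arm with a two-finger parallel gripper is mounted at the origin on the work surface. World frame = base frame: x ahead of the robot, y to its left, z up, the work surface at z = 0. Lengths are in m, angles in degrees, forces in N, time in s.
With the tool pointing down it reaches from about 0.275 to 0.85 m from the base axis. Payload 19 kg.
Tool frame: the origin (TCP) lies midway between the tips of the shut fingers; the grasp point (between the pads) lies 19 mm behind it (grip_depth is the z of the grasp point in the tool frame, in m); z points along the fingers, x is the direction in which the jaws open and shut, and the axes are right-handed (so a half turn about z gives the same grasp; the last joint's range is limited). The gripper opens to 85 mm and grips with 20 to 120 N. Pads are 22 mm wide; open, the fingers measure 114 mm over their backs; the gripper's body (76 mm by 85 mm) begins 54 mm behind the grasp point. The pads swing forward as they close: fully open they stand 13 mm farther back than shut.
Start: joints at [-78.495, 8.623, 82.357, -0, 89.026, -7.678], TCP at [0.189, -0.543, 0.231] pointing down, gripper open.
Joint ranges: [-160.23, 160.23], [-39.13, 120.54], [6.94, 153.29], [-79.49, 259.48], [9.18, 160.14], [-161.06, 161.06]. Speed limits (degrees/s): [108.29, 108.29, 127.2, 172.46, 172.46, 172.46].

INTERFACE

Orientations are given as a 3x3 rotation matrix whose columns are the frame's x, y, z axes.
In Python, from station import * gives the robot as it stands. The module is installed in compiled form; this text tells all that it offers.
- The arm moves only by the tool step_arm, never from a script. Its argument "rows" is a list of rows, each a list of 7 numbers: the closure, from -1 (fully open) to 1 (shut), then the shift along the tool's x, y, z scaled (see below), then the turn, a rotation vector about the tool's x, y, z scaled (see below). A call has 1 to 5 rows; each row shifts and turns the commanded pose from where the row before left it, along the tool's axes as they then stand; what a row does not reach is not made up. The controller multiplies each number of a shift by 0.025 m and each number of a turn by 1.5 rad. A row lasts 1/8 s, in which the tool goes at most 62.5 mm and 10.7 degrees, less where a joint would pass 70% of its speed; a pose out of reach is approached as far as the arm can. A call with a number of a shift or a turn outside -1 to 1 is refused whole. A call with a gripper value outside its range is refused whole. The fingers move at their own pace and stop on an object; "newtons" is the grip in N (left out, the last holds). Time passes only in rows, so rows that do not move let the fingers close. It gives the time, the measured TCP pose, the force and the opening at its end, in the units of the state.
- state(): the state, without advancing time (a new reading comes with each control period).
- snapshot(name): name is "side" or "top" or "wrist"; returns (picture, depth): 384x512x3 uint8, blue, green, red; 384x512 float32, m along the optical axis (not along the pixel's ray), 0 where there is no reading.
- calibration(name): a dict with "camera_matrix" (3x3 intrinsics, pixels), "eye" and "orientation" of the camera in the world; the wrist camera has in their place "hand_eye" (4x4, takes a point from camera to tool coordinates, whose origin is the TCP and whose axes are the tool frame's). Camera axes: x right, y down, z forward; pixel columns grow to the right and rows downward; lengths in m; the calibration is good to about 2 mm. The wrist camera is an equidistant fisheye: a pixel r from the principal point sees the ray r / f radians off the axis. A picture is of the moment at which its call begins: read the wrist's pose just before it. calibration takes no time and is no camera call.
- sign_off(): hands the job in, once; it reports no verdict.
The state is a dict: "t": time; "joint_pos": joint angles; "joint_velocities": joint speeds; "tau": joint torques, N m; "eef_pos": TCP position; "ee_rot": TCP orientation; "ft_force": force on the tool from outside, world axes, zero at the start; "moment": the same for the moment, N m; "width": finger opening in m.
Only numpy, scipy, OpenCV 4.12 (cv2) and the standard library are available. Lean on these libraries where they do the work, as an engineer would, in place of code of your own. Each camera call takes 0.05 s, during which the arm holds its last target.

## Working session

There is one attempt and no reset: what is moved stays moved. The work goes in short steps, Python scripts to look and compute and a tool call to move; the robot and the scene stay as the last step left them, time stands still between calls to the robot, and variables do not carry over. Pictures are saved under pics/ and viewed, and the job is handed in when it is done.

Besides the shell and the picture viewer there is one more tool, called after ">>>" as a command line: name --pt "numbers of a row" for each row, then --argument value for the rest. step_arm: Moves the arm, as the interface text tells. Its arguments: {"type":"object","properties":{"rows":{"type":"array"},"newtons":{"type":"number"}},"required":["rows"]}

```bash
mkdir -p pics; ls; python3 - <<'E'
from station import *
import cv2,numpy as np
np.set_printoptions(precision=4,suppress=True)
s=state();print(s)
for n in ("side","top","wrist"):
    p,d=snapshot(n);cv2.imwrite(f"pics/{n}0.png",p);np.save(f"pics/{n}0.npy",d)
    print(n,calibration(n))
E
```

```text
pics
{'t': 0.0, 'joint_pos': array([-78.4925,   8.6486,  82.3925,  -0.0002,  89.027 ,  -7.677 ]), 'joint_velocities': array([-0.1245, -0.0348,  0.0832,  0.1956,  0.1067,  0.0042]), 'tau': array([  0.0028, -71.3046, -57.0853,  -0.0002,   0.009 ,  -0.0001]), 'eef_pos': array([ 0.1889, -0.5428,  0.2307]), 'ee_rot': array([[ 0.3286, -0.9445, -0.0002],
       [-0.9445, -0.3286,  0.0012],
       [-0.0012, -0.0002, -1.    ]]), 'ft_force': array([ 0.0589, -0.1205, -0.1833]), 'moment': array([ 0.0176, -0.0233, -0.0209]), 'width': 0.08540401284289806}
side {'camera_matrix': array([[368.5087,   0.    , 257.4272],
       [  0.    , 368.5087, 187.3574],
       [  0.    ,   0.    ,   1.    ]]), 'eye': array([0.3305, 0.7148, 0.859 ]), 'orientation': array([[-0.9807, -0.1264,  0.1492],
       [-0.1948,  0.6982, -0.6889],
       [-0.017 , -0.7047, -0.7093]])}
top {'camera_matrix': array([[460.2476,   0.    , 251.6266],
       [  0.    , 460.2476, 197.6449],
       [  0.    ,   0.    ,   1.    ]]), 'eye': array([ 0.2783, -0.0314,  1.8337]), 'orientation': array([[ 0.0209, -0.9936,  0.1108],
       [-0.9998, -0.02  ,  0.0093],
       [-0.007 , -0.1109, -0.9938]])}
wrist {'camera_matrix': array([[297.3186,   0.    , 255.7321],
       [  0.    , 297.3186, 189.9529],
       [  0.    ,   0.    ,   1.    ]]), 'hand_eye': array([[ 1.    ,  0.0004, -0.0004, -0.0009],
       [-0.0002,  0.9498,  0.3129, -0.0797],
       [ 0.0005, -0.3129,  0.9498, -0.1434],
       [ 0.    ,  0.    ,  0.    ,  1.    ]])}
```

View pics/side0.png

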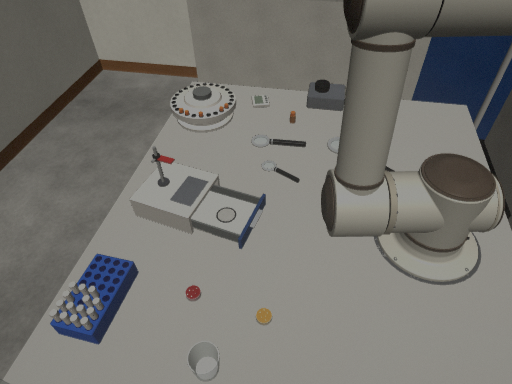

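View pics/top0.png

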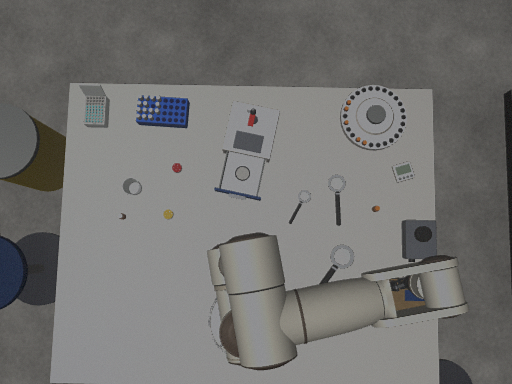

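View pics/wrist0.png

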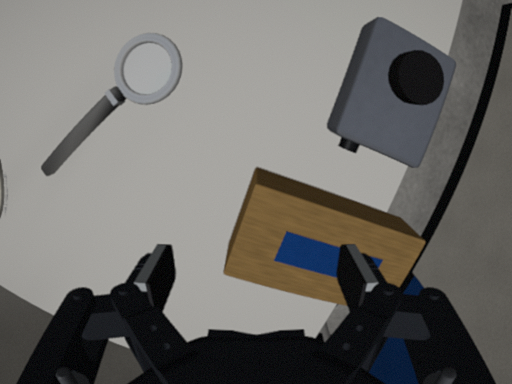

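Candidates: amber-coloured round things are the amber dish at top (168,214), and the orange vial at top (376,209), with the red dish at (177,168). The loupe-like things are small (300,205), middle (338,200) and large (335,265). Next: measure these and crop.

```bash
cat > h.py <<'E'
from station import *
import cv2,numpy as np
np.set_printoptions(precision=4,suppress=True)
def ray(n,u,v,pose=None):
    c=calibration(n);K=c["camera_matrix"];x=(u-K[0,2])/K[0,0];y=(v-K[1,2])/K[1,1]
    if n=="wrist":
        r=np.hypot(x,y);d=np.array([np.sin(r)*x/max(r,1e-9),np.sin(r)*y/max(r,1e-9),np.cos(r)])
        H=c["hand_eye"];p,R=pose
        return p+R@H[:3,3],R@H[:3,:3]@d
    return c["eye"],c["orientation"]@np.array([x,y,1])
def pt(n,u,v,z,pose=None):
    o,d=ray(n,u,v,pose);return o+d*(z-o[2])/d[2]
def proj(n,P,pose=None):
    c=calibration(n);K=c["camera_matrix"]
    if n=="wrist":
        H=c["hand_eye"];p,R=pose;q=R.T@(np.array(P)-p);q=H[:3,:3].T@(q-H[:3,3])
        th=np.arctan2(np.hypot(q[0],q[1]),q[2]);k=th/np.hypot(q[0],q[1]);x,y=q[0]*k,q[1]*k
    else:
        q=c["orientation"].T@(np.array(P)-c["eye"]);x,y=q[0]/q[2],q[1]/q[2]
    return np.array([K[0,0]*x+K[0,2],K[1,1]*y+K[1,2]])
def look(name):
    s=state();pose=(s["eef_pos"],s["ee_rot"])
    p,d=snapshot("wrist");cv2.imwrite(f"pics/{name}.png",p);np.savez(f"pics/{name}.npz",p=pose[0],R=pose[1],d=d)
    print(s["t"],pose[0],s["joint_pos"],s["width"])
def ld(name):
    z=np.load(f"pics/{name}.npz");return (z["p"],z["R"])
E
python3 - <<'E'
from h import *
for n,u,v,z in [("amber",168,214.5,.014),("red",177,168,.014),("beaker",132,186,.07),("black",123,216,.02),("vial_o",376,209,.046),("ring",242.5,173,.013),("lens M",337,184,.009),("tail M",338.5,224,.009),("lens S",305,197,.009),("tail S",292,222,.009),("lens L",342,257,.009),("pointer",251,121,.15),("dfrontL",217,190,.049),("dfrontR",260,197,.049)]:
    print(n,pt("top",u,v,z))
p=cv2.imread("pics/top0.png")
a=cv2.resize(p[100:240,100:300],None,fx=4,fy=4,interpolation=3);cv2.imwrite("pics/c1.png",a)
a=cv2.resize(p[150:300,270:420],None,fx=4,fy=4,interpolation=3);cv2.imwrite("pics/c2.png",a)
E
```

```text
amber [0.4072 0.3159 0.014 ]
red [0.5947 0.2874 0.014 ]
beaker [0.5109 0.4494 0.07  ]
black [0.3972 0.4927 0.02  ]
vial_o [ 0.4428 -0.4994  0.046 ]
ring [0.5798 0.0242 0.013 ]
lens M [ 0.5434 -0.3544  0.009 ]
tail M [ 0.3836 -0.3604  0.009 ]
lens S [ 0.4885 -0.227   0.009 ]
tail S [ 0.3878 -0.1764  0.009 ]
lens L [ 0.2543 -0.3741  0.009 ]
pointer [ 0.7551 -0.0073  0.15  ]
dfrontL [0.5046 0.1213 0.049 ]
dfrontR [ 0.4804 -0.0473  0.049 ]
```

View pics/c1.png

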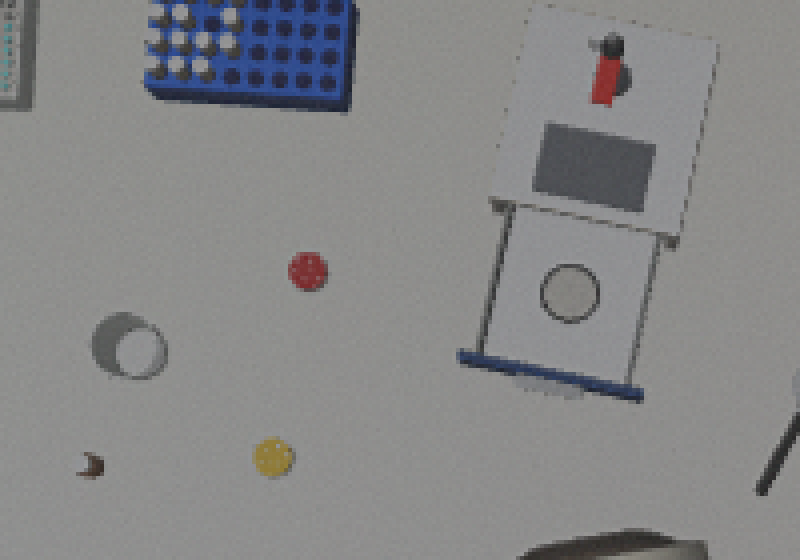

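View pics/c2.png

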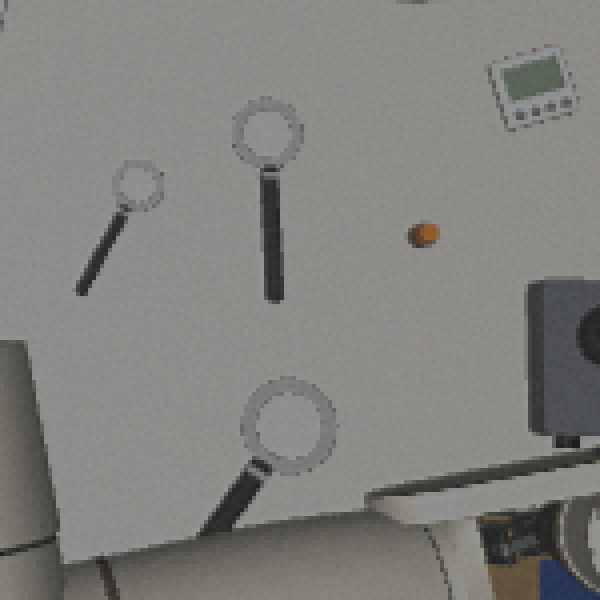

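```bash
cat >> h.py <<'E'
def go(target,ang=None,ref=None):
    "print the shift in tool units (25 mm) and the z turn in units (1.5 rad)"
    s=state();p=s["eef_pos"];R=s["ee_rot"]
    d=np.array(target)-p;a=np.degrees(np.arctan2(R[1,0],R[0,0]))
    print("t %.2f"%s["t"],"p",p,"xang %.2f"%a,"units",R.T@d/0.025,"rows",np.abs(R.T@d/.025).max(), "tilt",R[2,0],R[2,1])
    if ang is not None: print("turn units", -np.radians((ang-a+180)%360-180)/1.5)
E
echo
```

>>> step_arm --pt "-1 0 0 0 0 0 0.106" --pt "-1 0 0 0 0 0 0.106" --pt "-1 0 0 0 0 0 0.106" --pt "-1 -1 0 0 0 0 0" --pt "-1 -1 0 0 0 0 0" --newtons 30

```text
t: 0.78
eef_pos: [0.196, -0.4929, 0.2308]
ee_rot: [[-0.142, -0.99, -0.0], [-0.99, 0.142, 0.001], [-0.001, 0.0, -1.0]]
ft_force: [-0.2, -0.5, -0.4]
width: 0.0856
```

```bash
python3 -c "
from h import *
go([.35,.316,.20],-98)"
```

```text
t 0.78 p [ 0.196  -0.4929  0.2308] xang -98.17 units [-32.9009  -1.5014   1.2615] rows 32.90091847373366 tilt -0.0009169263106595796 0.000323431871972105
turn units -0.001972355225402859
```

>>> step_arm --pt "-1 -0.8 -1 0 0 0 0" --pt "-1 -0.8 -1 0 0 0 0" --pt "-1 -0.8 -1 0 0 0 0" --pt "-1 -0.8 -1 0 0 0 0" --pt "-1 -0.8 -1 0 0 0 0"

```text
t: 1.4
eef_pos: [0.3347, -0.4116, 0.2311]
ee_rot: [[-0.142, -0.99, -0.0], [-0.99, 0.142, 0.0], [-0.0, 0.0, -1.0]]
ft_force: [0.0, -1.0, 0.6]
width: 0.0854
```

```bash
python3 -c "
from h import *
look('w1')"
```

```text
1.4 [ 0.3347 -0.4116  0.2311] [-59.2057   3.3102  88.2134   0.0019  88.4945  38.9431] 0.0853683924924664
```

View pics/w1.png

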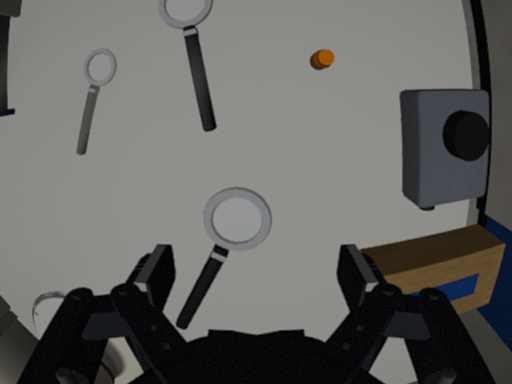

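Wrist view: the middle loupe has its tail at (209,127) and its neck at (190,33); the large loupe is at (238,218), the small one at (100,67), and the orange vial at (322,59). Next I go to the dish.

>>> step_arm --pt "-1 -1 0.12 0 0 0 0" --pt "-1 -1 0.12 0 0 0 0" --pt "-1 -1 0.12 0 0 0 0" --pt "-1 -1 0.12 0 0 0 0" --pt "-1 -1 0.12 0 0 0 0"

```text
t: 2.08
eef_pos: [0.3367, -0.2851, 0.2312]
ee_rot: [[-0.142, -0.99, -0.0], [-0.99, 0.142, 0.0], [-0.0, 0.0, -1.0]]
ft_force: [-0.9, 1.0, 0.5]
width: 0.0853
```

>>> step_arm --pt "-1 -1 0.12 0 0 0 0" --pt "-1 -1 0.12 0 0 0 0" --pt "-1 -1 0.12 0 0 0 0" --pt "-1 -1 0.12 0 0 0 0" --pt "-1 -1 0.12 0 0 0 0"

```text
t: 2.7
eef_pos: [0.3394, -0.1591, 0.2313]
ee_rot: [[-0.142, -0.99, 0.0], [-0.99, 0.142, -0.0], [0.0, -0.0, -1.0]]
ft_force: [0.7, -0.1, 0.1]
width: 0.0857
```

>>> step_arm --pt "-1 -1 0.12 0 0 0 0" --pt "-1 -1 0.12 0 0 0 0" --pt "-1 -1 0.12 0 0 0 0" --pt "-1 -1 0.12 0 0 0 0" --pt "-1 -1 0.12 0 0 0 0"

```text
t: 3.32
eef_pos: [0.3421, -0.0334, 0.2313]
ee_rot: [[-0.142, -0.99, 0.0], [-0.99, 0.142, -0.0], [-0.0, -0.0, -1.0]]
ft_force: [0.2, 0.4, 0.4]
width: 0.0855
```

```bash
python3 -c "
from h import *
go([.35,.316,.20],-98)
look('w2')"
```

```text
t 3.33 p [ 0.3421 -0.0334  0.2313] xang -98.14 units [-13.8788   1.6662   1.253 ] rows 13.87875650592926 tilt -3.540879384722381e-05 -0.00026156976890424373
turn units -0.0016679413756182672
3.325 [ 0.3421 -0.0334  0.2313] [-18.488  -20.4065 108.5626   0.0047  91.8296  79.6555] 0.08547759745047759
```

View pics/w2.png

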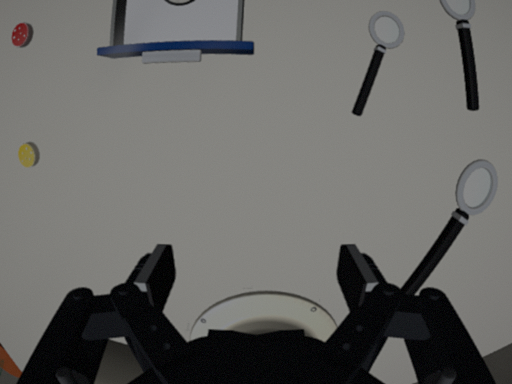

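The drawer front is at (175,48) and square to the image, the amber dish at (28,155), the red dish at (21,35). Continuing.

>>> step_arm --pt "-1 -1 0.12 0 0 0 0" --pt "-1 -1 0.12 0 0 0 0" --pt "-1 -1 0.12 0 0 0 0" --pt "-1 -1 0.12 0 0 0 0" --pt "-1 -1 0.12 0 0 0 0"

```text
t: 4.0
eef_pos: [0.3448, 0.0924, 0.2313]
ee_rot: [[-0.142, -0.99, 0.0], [-0.99, 0.142, 0.0], [-0.0, -0.0, -1.0]]
ft_force: [0.4, 0.1, -0.6]
width: 0.0854
```

>>> step_arm --pt "-1 -1 0.12 0.3 0 0 0" --pt "-1 -1 0.12 0.3 0 0 0" --pt "-1 -1 0.12 0.3 0 0 0" --pt "-1 -1 0.12 0.3 0 0 0" --pt "-1 -1 0.12 0.3 0 0 0"

```text
t: 4.62
eef_pos: [0.3476, 0.2181, 0.1937]
ee_rot: [[-0.141, -0.99, 0.0], [-0.99, 0.141, 0.0], [-0.0, -0.0, -1.0]]
ft_force: [0.8, -0.4, -0.4]
width: 0.0856
```

>>> step_arm --pt "-1 -1 0 0.5 0 0 0" --pt "-1 -1 0 0.5 0 0 0" --pt "-1 -1 0 0.5 0 0 0" --pt "-1 -0.5 0 0.5 0 0 0" --pt "-1 0 0 0 0 0 0"

```text
t: 5.25
eef_pos: [0.3599, 0.3037, 0.1429]
ee_rot: [[-0.141, -0.99, -0.002], [-0.99, 0.141, -0.001], [0.001, 0.001, -1.0]]
ft_force: [-1.4, -0.2, -0.5]
width: 0.0851
```

```bash
python3 -c "
from h import *
go([.407,.316,.10],-98)
look('w3')
a=cv2.imread('pics/w3.png');cv2.imwrite('pics/w3c.png',cv2.resize(a,(800,600),interpolation=2))"
```

```text
t 5.25 p [0.3599 0.3037 0.1429] xang -98.09 units [-0.7541 -1.7984  1.713 ] rows 1.7983660077140735 tilt 0.0012013652541575908 0.0014778789739125177
turn units -0.0010147457174167478
5.25 [0.3599 0.3037 0.1429] [ 30.7732  -1.037  103.0256  -0.0005  78.1205 128.8605] 0.08505487605068913
```

View pics/w3.png

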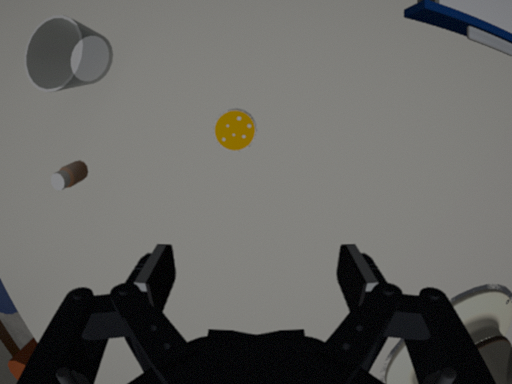

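The amber dish is at (235,130) with pale spots. The white vial at (68,175) and the beaker at (68,55) are well clear.

```bash
python3 -c "
from h import *
a=cv2.imread('pics/w3.png');h=cv2.cvtColor(a,cv2.COLOR_BGR2HSV)
m=cv2.inRange(h,(15,120,80),(35,255,255));m[170:]=0
n,l,st,c=cv2.connectedComponentsWithStats(m);i=1+st[1:,4].argmax();print(st[i],c[i])
P=ld('w3')
for z in(.010,.014):print(pt('wrist',*c[i],z,P))
u,v=c[i];print('diam',np.linalg.norm(pt('wrist',st[i][0],v,.014,P)-pt('wrist',st[i][0]+st[i][2],v,.014,P)))
t=pt('wrist',*c[i],.012,P);t[2]=.06;go(t,-98)
"
```

```text
[ 215  111   40   39 1156] [234.2569 130.0493]
[0.4091 0.3174 0.01  ]
[0.4096 0.317  0.014 ]
diam 0.03684889410193402
t 5.30 p [0.3602 0.3034 0.1436] xang -98.11 units [-0.8274 -1.8701  3.3438] rows 3.3437866002157626 tilt 0.0006931978477977412 0.0007002041825234193
turn units -0.001328336010594117
```

>>> step_arm --pt "-1 -0.4 -0.9 0.8 0 0 0" --pt "-1 -0.43 -0.97 0.8 0 0 0" --pt "-1 0 0 0.8 0 0 0" --pt "-1 0 0 0.4 0 0 0" --pt "-1 0 0 0 0 0 0"

```text
t: 5.92
eef_pos: [0.4097, 0.3171, 0.0741]
ee_rot: [[-0.142, -0.99, -0.0], [-0.99, 0.142, -0.0], [0.0, 0.0, -1.0]]
ft_force: [-0.3, -0.4, 0.3]
width: 0.0854
```

```bash
python3 -c "
from h import *
go([.4093,.3172,.003],-98)
look('w4')"
```

```text
t 5.92 p [0.4097 0.3171 0.0741] xang -98.17 units [-0.0008  0.0143  2.8422] rows 2.842157965702936 tilt 8.449913117151303e-05 0.0002346402193594783
turn units -0.001954734607532934
5.925 [0.4097 0.3171 0.0741] [ 29.2165   8.086  101.8924   0.0046  70.0352 127.3829] 0.08538872981209804
```

View pics/w4.png

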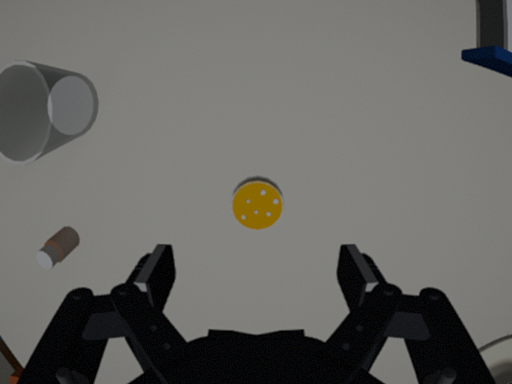

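The dish at (257,204) is centred between the fingers (166 and 347). Descending after a position check.

```bash
python3 -c "
from h import *
P=ld('w4');print(pt('wrist',257.5,204.5,.014,P))"
```

```text
[0.4106 0.3163 0.014 ]
```

>>> step_arm --pt "-1 0 0 0.8 0 0 0" --pt "-1 0 0 0.8 0 0 0" --pt "-1 0 0 0.8 0 0 0" --pt "-1 0 0 0.4 0 0 0" --pt "-1 0 0 0 0 0 0"

```text
t: 6.6
eef_pos: [0.4099, 0.3176, 0.0041]
ee_rot: [[-0.142, -0.99, -0.0], [-0.99, 0.142, 0.0], [-0.0, 0.0, -1.0]]
ft_force: [0.2, -0.5, -0.2]
width: 0.085
```

>>> step_arm --pt "0.3 0 0 0 0 0 0" --pt "0.5 0 0 0 0 0 0" --pt "0.5 0 0 0 0 0 0" --pt "0.5 0 0 0 0 0 0" --pt "0.5 0 0 0 0 0 0" --newtons 25

```text
t: 7.22
eef_pos: [0.4101, 0.3178, 0.0046]
ee_rot: [[-0.142, -0.99, 0.001], [-0.99, 0.142, 0.001], [-0.001, -0.001, -1.0]]
ft_force: [-2.2, 0.0, 7.7]
width: 0.0386
```

>>> step_arm --pt "1 0 0 0 0 0 0" --pt "1 0 0 0 0 0 0" --pt "1 0 0 -0.4 0 0 0" --pt "1 0 0 -0.8 0 0 0" --pt "1 0 0 -0.8 0 0 0"

```text
t: 7.85
eef_pos: [0.4099, 0.3176, 0.055]
ee_rot: [[-0.142, -0.99, 0.0], [-0.99, 0.142, 0.0], [-0.0, -0.0, -1.0]]
ft_force: [0.4, -0.6, -0.4]
width: 0.0385
```

>>> step_arm --pt "1 0 0 -1 0 0 0" --pt "1 0 0 -1 0 0 0" --pt "1 0 0 -1 0 0 0" --pt "1 0 0 -0.5 0 0 0" --pt "1 0 0 0 0 0 0"

```text
t: 8.48
eef_pos: [0.4101, 0.3177, 0.142]
ee_rot: [[-0.142, -0.99, 0.001], [-0.99, 0.142, 0.001], [-0.001, -0.001, -1.0]]
ft_force: [0.4, 0.2, -0.3]
width: 0.0385
```

```bash
python3 -c "
from h import *
look('w5')
go([.58,.024,.14],-98)"
```

```text
8.475 [0.4101 0.3177 0.142 ] [ 29.2497   4.6253  97.2986   0.0051  77.9997 127.3953] 0.03847103086860096
t 8.53 p [0.4097 0.3175 0.141 ] xang -98.14 units [10.6581 -8.4049  0.0402] rows 10.658082000992328 tilt -3.684678948623858e-05 0.00012618396532210907
turn units -0.00168513110847198
```

View pics/w5.png

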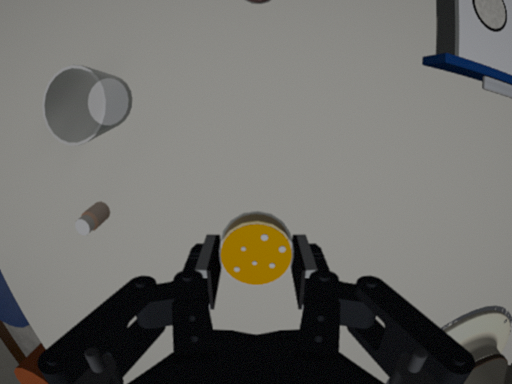

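The dish is held level between the pads, centre (257,253). Going toward the drawer, stopping short to see the ring.

>>> step_arm --pt "1 0.5 -0.3 0 0 0 0" --pt "1 1 -0.5 0 0 0 0" --pt "1 1 -0.5 0 0 0 0" --pt "1 1 -0.5 0 0 0 0" --pt "1 1 -0.5 0 0 0 0"

```text
t: 9.15
eef_pos: [0.4509, 0.1964, 0.1405]
ee_rot: [[-0.142, -0.99, -0.001], [-0.99, 0.142, -0.0], [0.001, 0.001, -1.0]]
ft_force: [-0.5, 0.3, 0.3]
width: 0.0381
```

>>> step_arm --pt "1 1 -0.5 0 0 0 0" --pt "1 1 -0.5 0 0 0 0" --pt "1 1 -0.5 0 0 0 0" --pt "1 1 -0.5 0 0 0 0" --pt "1 1 -0.5 0 0 0 0"

```text
t: 9.78
eef_pos: [0.4948, 0.0638, 0.1405]
ee_rot: [[-0.142, -0.99, -0.001], [-0.99, 0.142, 0.0], [0.0, 0.001, -1.0]]
ft_force: [0.4, 0.9, -0.9]
width: 0.0385
```

>>> step_arm --pt "1 0.9 -0.3 0 0 0 0" --pt "1 0.3 -0.1 0 0 0 0" --pt "1 0 0 0 0 0 0"

```text
t: 10.15
eef_pos: [0.5004, 0.034, 0.1409]
ee_rot: [[-0.143, -0.99, -0.001], [-0.99, 0.143, 0.0], [-0.0, 0.001, -1.0]]
ft_force: [-0.4, 0.4, -0.7]
width: 0.0385
```

```bash
python3 -c "
from h import *
look('w6')
go([.58,.024,.14],-98)"
```

```text
10.15 [0.5004 0.034  0.1409] [-4.93    2.7084 99.4699  0.0106 77.8665 93.2727] 0.03852600980319305
t 10.20 p [0.5004 0.0345 0.141 ] xang -98.17 units [-0.0371 -3.2126  0.0379] rows 3.212567715757902 tilt -0.00020795621016392785 0.0006547745841819555
turn units -0.0019446733714701759
```

View pics/w6.png

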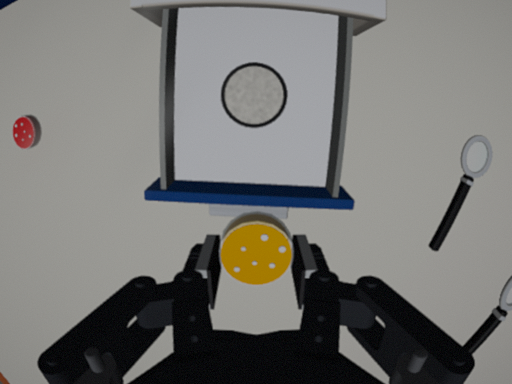

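The ring is at (254,95), between the drawer walls, and the dish at (257,253).

```bash
python3 -c "
from h import *
P=ld('w6')
r=[pt('wrist',u,v,.013,P) for u,v in[(221.5,95),(287,95),(254,62.5),(254,126.5)]]
print(np.array(r));ring=pt('wrist',254.2,94.7,.013,P);print('ring',ring, np.linalg.norm(r[0]-r[1]),np.linalg.norm(r[2]-r[3]))
d=pt('wrist',257,253,.150,P);print('dish',d,'in tool',P[1].T@(d-P[0]))
print('fr',pt('wrist',150,190,.049,P),pt('wrist',352,203,.049,P))
t=P[0]+ring-d;t[2]=.1;go(t,-98)
"
```

```text
[[ 0.584   0.0537  0.013 ]
 [ 0.5755 -0.0046  0.013 ]
 [ 0.6089  0.0206  0.013 ]
 [ 0.5509  0.0289  0.013 ]]
ring [0.5797 0.0246 0.013 ] 0.05896212675822686 0.05860413583879534
dish [0.501  0.0337 0.15  ] in tool [ 0.0001 -0.0006 -0.0091]
fr [0.5153 0.1254 0.049 ] [ 0.4783 -0.0475  0.049 ]
t 10.20 p [0.5004 0.0345 0.141 ] xang -98.17 units [-0.064  -3.1716  1.6379] rows 3.171591939373482 tilt -0.00020795621016392785 0.0006547745841819555
turn units -0.0019446733714701759
```

>>> step_arm --pt "1 -0.02 -0.8 0 0 0 0" --pt "1 -0.02 -1 0 0 0 0" --pt "1 -0.02 -1 0.4 0 0 0" --pt "1 0 -0.36 0.8 0 0 0" --pt "1 0 0 0.8 0 0 0"

```text
t: 10.82
eef_pos: [0.5787, 0.0253, 0.0896]
ee_rot: [[-0.141, -0.99, -0.001], [-0.99, 0.141, 0.0], [-0.0, 0.001, -1.0]]
ft_force: [0.0, -0.2, -0.6]
width: 0.0386
```

>>> step_arm --pt "1 0 0 0.8 0 0 0" --pt "1 0 0 0.8 0 0 0" --pt "1 0 0 0.4 0 0 0" --pt "1 0 0 0 0 0 0"

```text
t: 11.32
eef_pos: [0.5784, 0.025, 0.0406]
ee_rot: [[-0.141, -0.99, -0.001], [-0.99, 0.141, 0.0], [-0.0, 0.001, -1.0]]
ft_force: [-0.8, 0.1, 0.1]
width: 0.0384
```

```bash
python3 -c "
from h import *
look('w7')
go([.5789,.025,.0185],-98);print(state()['ft_force'])
a=cv2.imread('pics/w7.png');cv2.imwrite('pics/w7c.png',cv2.resize(a[150:350,150:362],None,fx=3,fy=3,interpolation=2))"
```

```text
11.325 [0.5784 0.025  0.0406] [-5.1525 16.8956 95.3657  0.0066 67.8173 92.9703] 0.038444061844533535
t 11.38 p [0.5789 0.0249 0.0414] xang -98.13 units [-0.0044  0.0001  0.9162] rows 0.916151346675669 tilt -0.00012344851740850717 0.00021383721633552323
turn units -0.0015224175780579271
[ 0.3555 -0.3184  1.247 ]
```

View pics/w7c.png

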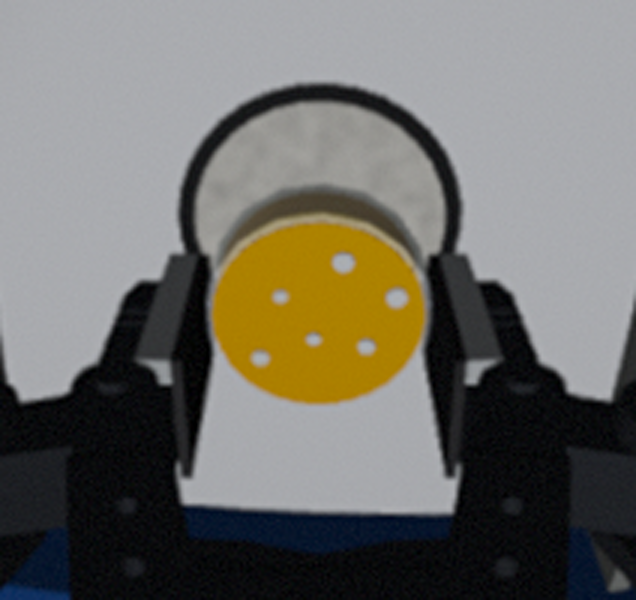

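The dish is over the ring and laterally centred. Lowering slowly to contact.

>>> step_arm --pt "1 0 0 0.4 0 0 0" --pt "1 0 0 0.3 0 0 0" --pt "1 0 0 0.12 0 0 0" --pt "1 0 0 0 0 0 0"

```text
t: 11.88
eef_pos: [0.5789, 0.0246, 0.0206]
ee_rot: [[-0.142, -0.99, -0.0], [-0.99, 0.142, 0.0], [-0.0, 0.0, -1.0]]
ft_force: [0.6, 0.5, 0.3]
width: 0.0388
```

>>> step_arm --pt "1 0 0 0.06 0 0 0" --pt "1 0 0 0.05 0 0 0" --pt "1 0 0 0 0 0 0"

```text
t: 12.25
eef_pos: [0.579, 0.0247, 0.018]
ee_rot: [[-0.142, -0.99, -0.0], [-0.99, 0.142, 0.0], [-0.0, 0.0, -1.0]]
ft_force: [-0.1, 1.2, 0.5]
width: 0.0382
```

>>> step_arm --pt "1 0 0 0.05 0 0 0" --pt "1 0 0 0 0 0 0"

```text
t: 12.5
eef_pos: [0.5794, 0.0246, 0.0175]
ee_rot: [[-0.142, -0.99, 0.001], [-0.99, 0.142, -0.0], [-0.0, -0.001, -1.0]]
ft_force: [-2.5, 0.0, 9.6]
width: 0.0388
```

Contact at 9.6 N with TCP z at 17.5 mm, as expected. Releasing.

>>> step_arm --pt "0.0 0 0 0 0 0 0" --pt "-0.3 0 0 0 0 0 0" --pt "-0.5 0 0 0 0 0 0" --pt "-0.5 0 0 -0.3 0 0 0" --pt "-0.5 0 0 -0.6 0 0 0"

```text
t: 13.12
eef_pos: [0.5788, 0.0247, 0.0398]
ee_rot: [[-0.142, -0.99, -0.001], [-0.99, 0.142, 0.0], [-0.0, 0.001, -1.0]]
ft_force: [0.0, 0.7, -0.1]
width: 0.0639
```

>>> step_arm --pt "-0.5 0 0 -1 0 0 0" --pt "-0.5 0 0 -1 0 0 0" --pt "-0.5 0 0.5 -1 0 0 0" --pt "-0.5 0 1 -1 0 0 0" --pt "-0.5 0 1 -0.5 0 0 0"

```text
t: 13.75
eef_pos: [0.5169, 0.0336, 0.1543]
ee_rot: [[-0.142, -0.99, 0.002], [-0.99, 0.142, -0.0], [-0.0, -0.002, -1.0]]
ft_force: [0.5, 0.3, 0.3]
width: 0.0638
```

>>> step_arm --pt "-1 0 0.7 0 0 0 0" --pt "-1 0 0 0 0 0 0"

```text
t: 14.0
eef_pos: [0.4995, 0.0361, 0.1532]
ee_rot: [[-0.142, -0.99, 0.002], [-0.99, 0.142, -0.0], [-0.0, -0.002, -1.0]]
ft_force: [0.0, 0.0, 1.1]
width: 0.0857
```

```bash
python3 -c "
from h import *
look('w8')"
```

```text
14.0 [0.4995 0.0361 0.1532] [-4.6888  2.0023 98.7161  0.006  79.1759 93.4462] 0.08570604526725564
```

View pics/w8.png

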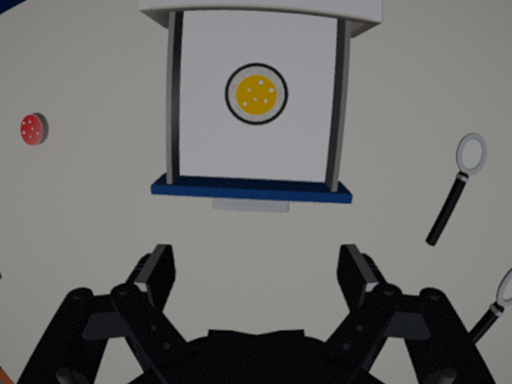

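The dish sits concentric in the ring at (257,95). Next is the pointer height, from the side and top cameras.

```bash
python3 -c "
from h import *
P=ld('w8');print('dish',pt('wrist',256.8,94.8,.027,P))
for n,(r0,r1,c0,c1) in {'side':(140,200,130,200),'top':(95,140,225,285)}.items():
    p,d=snapshot(n);cv2.imwrite(f'pics/{n}1.png',p);np.save(f'pics/{n}1.npy',d)
    cv2.imwrite(f'pics/{n}1c.png',cv2.resize(p[r0:r1,c0:c1],None,fx=10,fy=10,interpolation=0))
    h=cv2.cvtColor(p,cv2.COLOR_BGR2HSV);m=(cv2.inRange(h,(0,120,60),(8,255,255))|cv2.inRange(h,(172,120,60),(180,255,255)))[r0:r1,c0:c1]
    ys,xs=np.nonzero(m);xs+=c0;ys+=r0;c=calibration(n);K=c['camera_matrix']
    dd=d[ys,xs];X=np.stack([(xs-K[0,2])/K[0,0]*dd,(ys-K[1,2])/K[1,1]*dd,dd]);W=(c['orientation']@X).T+c['eye']
    print(n,len(xs),xs.min(),xs.max(),ys.min(),ys.max());
    for a,b,w in zip(xs,ys,W):print(a,b,w,end=';')
    print(np.median(W,0))
"
```

```text
dish [0.5787 0.0245 0.027 ]
side 77 157 173 155 162
161 155 [ 0.7704 -0.0231  0.1805];160 156 [ 0.7719 -0.0189  0.18  ];161 156 [ 0.7682 -0.0179  0.1814];162 156 [ 0.7669 -0.021   0.179 ];163 156 [ 0.7623 -0.0186  0.1817];164 156 [ 0.7612 -0.022   0.1791];159 157 [ 0.772  -0.0125  0.1817];160 157 [ 0.7697 -0.0138  0.1809];161 157 [ 0.7666 -0.014   0.1813];162 157 [ 0.7645 -0.0157  0.1802];163 157 [ 0.7628 -0.0181  0.1784];164 157 [ 0.7586 -0.0161  0.1807];165 157 [ 0.7562 -0.0174  0.1799];166 157 [ 0.7531 -0.0174  0.1804];167 157 [ 0.7501 -0.0177  0.1806];168 157 [ 0.7488 -0.0207  0.1782];158 158 [ 0.7728 -0.0073  0.1823];159 158 [ 0.7718 -0.0107  0.1795];160 158 [ 0.7695 -0.0122  0.1786];161 158 [ 0.7664 -0.0121  0.1791];162 158 [ 0.7636 -0.0127  0.179 ];163 158 [ 0.76   -0.0119  0.1802];164 158 [ 0.7573 -0.0126  0.1801];165 158 [ 0.7539 -0.012   0.1811];166 158 [ 0.7519 -0.0139  0.1798];167 158 [ 0.7498 -0.0158  0.1785];168 158 [ 0.7453 -0.0134  0.1812];169 158 [ 0.7436 -0.0158  0.1794];170 158 [ 0.7407 -0.0161  0.1796];171 158 [ 0.7392 -0.0189  0.1775];172 158 [ 0.7353 -0.0175  0.
[... 2929 characters left out ...]
;249 122 [ 0.7445 -0.0003  0.1736];250 122 [ 0.7429 -0.0041  0.1795];251 122 [ 0.7439 -0.0077  0.1764];252 122 [ 0.7432 -0.0115  0.1788];253 122 [ 0.7443 -0.0151  0.1755];248 123 [0.7386 0.0032 0.1809];249 123 [ 0.7381 -0.0006  0.1831];250 123 [ 0.7404 -0.0041  0.1749];251 123 [ 0.7404 -0.0078  0.1752];252 123 [ 0.7395 -0.0115  0.1786];253 123 [ 0.7663 -0.0143  0.0827];248 124 [0.7351 0.0031 0.18  ];249 124 [ 0.7356 -0.0006  0.1784];250 124 [ 0.7356 -0.0042  0.1786];251 124 [ 0.7345 -0.008   0.1827];252 124 [ 0.7351 -0.0116  0.181 ];249 125 [ 0.7299 -0.0008  0.1854];250 125 [ 0.7334 -0.0042  0.1728];251 125 [ 0.7316 -0.008   0.1796];252 125 [ 0.7333 -0.0116  0.1737];[ 0.7516 -0.0076  0.1787]
```

View pics/side1c.png

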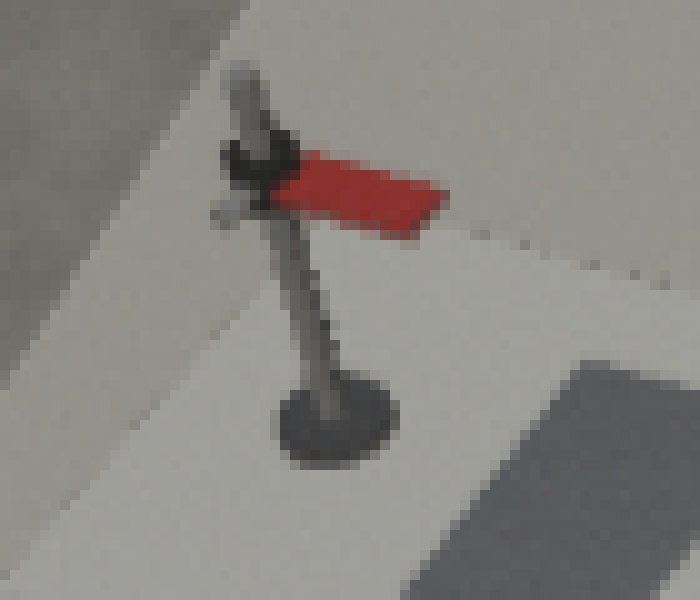

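View pics/top1c.png

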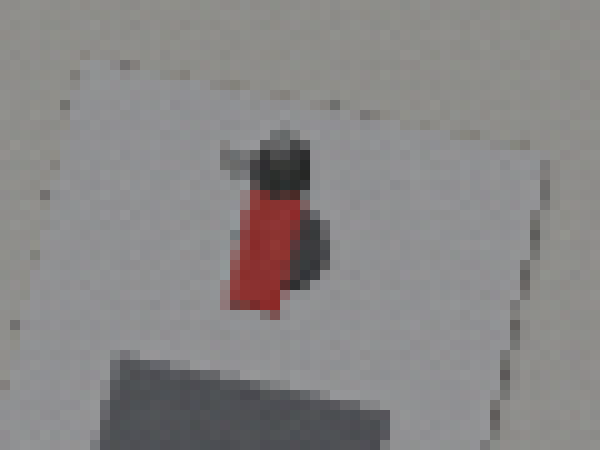

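The red bar's top face reads z 180 mm (side) and 179 mm (top), so mid-thickness is about 178. I check the bias against the cabinet top (75 mm).

```bash
python3 -c "
from h import *
for n,pts in {'side':[(180,182),(175,175),(160,195),(220,160),(240,280),(230,200)],'top':[(262,112),(245,110),(265,120),(300,150),(200,200),(233,170)]}.items():
    d=np.load(f'pics/{n}1.npy')
    for u,v in pts:
        q=np.median(d[v-2:v+3,u-2:u+3]);o,r=ray(n,u,v);r=r/(calibration(n)['orientation'].T@r)[2];print(n,u,v,o+r*q)
"
```

```text
side 180 182 [ 0.7339 -0.0287  0.0734]
side 175 175 [ 0.7594 -0.0547  0.0745]
side 160 195 [0.7733 0.0351 0.0741]
side 220 160 [ 0.6691 -0.2307 -0.0003]
side 240 280 [ 0.4894  0.2256 -0.0003]
side 230 200 [ 0.5821 -0.0366  0.0132]
top 262 112 [ 0.8139 -0.0486  0.0733]
top 245 110 [0.8208 0.0184 0.0732]
top 265 120 [ 0.7816 -0.061   0.0742]
top 300 150 [ 0.6814 -0.2065 -0.0025]
top 200 200 [ 0.4691  0.1927 -0.0012]
top 233 170 [0.5034 0.0362 0.5241]
```

Bias is about −1 mm, so the focal height is about 0.1785. Heading to the loupe.

>>> step_arm --pt "-1 0.6 0 0 0 0 0" --pt "-1 1 0 0 0 0 0" --pt "-1 1 0 0 0 0 0" --pt "-1 1 0 0 0 0 0" --pt "-1 1 0 0 0 0 0"

```text
t: 14.78
eef_pos: [0.4834, -0.0796, 0.1516]
ee_rot: [[-0.142, -0.99, -0.0], [-0.99, 0.142, 0.0], [-0.0, 0.0, -1.0]]
ft_force: [-0.2, 0.2, 0.7]
width: 0.0852
```

>>> step_arm --pt "-1 1 0 0 0 0 0" --pt "-1 1 0 0 0 0 0" --pt "-1 1 0 0 0 0 0" --pt "-1 1 0 0 0 0 0" --pt "-1 1 0 0 0 0 0"

```text
t: 15.4
eef_pos: [0.4654, -0.2033, 0.1516]
ee_rot: [[-0.142, -0.99, -0.001], [-0.99, 0.142, 0.0], [-0.0, 0.001, -1.0]]
ft_force: [1.0, 0.1, 0.2]
width: 0.0853
```

>>> step_arm --pt "-1 1 0 0 0 0 0" --pt "-1 1 0 0 0 0 0" --pt "-1 1 0 0 0 0 0" --pt "-1 1 0 0 0 0 0" --pt "-1 1 0 0 0 0 0"

```text
t: 16.02
eef_pos: [0.4474, -0.3271, 0.1514]
ee_rot: [[-0.142, -0.99, -0.001], [-0.99, 0.142, 0.0], [-0.0, 0.001, -1.0]]
ft_force: [0.3, -0.1, -0.3]
width: 0.0854
```

>>> step_arm --pt "-1 0.3 0 0 0 0 -0.058" --pt "-1 0 0 0 0 0 -0.058" --pt "-1 0 0 0 0 0 0"

```text
t: 16.4
eef_pos: [0.4466, -0.3336, 0.1514]
ee_rot: [[0.031, -1.0, -0.001], [-1.0, -0.031, 0.0], [-0.0, 0.001, -1.0]]
ft_force: [0.0, -0.0, -0.8]
width: 0.0853
```

```bash
python3 -c "
from h import *
look('w9')"
```

```text
16.4 [ 0.4466 -0.3336  0.1514] [-44.6737   8.8528  91.4358  -0.0038  79.7535  43.5659] 0.08534102333830837
```

View pics/w9.png

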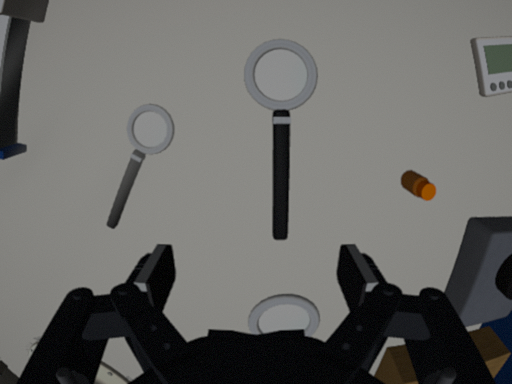

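The middle loupe has its lens centre at (281,74) and its tail at (280,238). The orange vial at (418,185) is clear.

```bash
python3 -c "
from h import *
P=ld('w9')
f=lambda u,v,z:pt('wrist',u,v,z,P)
for v in (40,109):print('rim',f(281,v,.013))
print('rim w',np.linalg.norm(f(244.5,74,.012)-f(317.5,74,.012)))
L=f(281,74.3,.013);n=f(282,125,.018);t=f(280,231,.018);print(L,n,t)
e=f(280,238,.014);print('tail',e,'len',np.linalg.norm(L[:2]-e[:2]))
a=(L-t);yaw=np.degrees(np.arctan2(a[1],a[0]));print('yaw',yaw)
u=np.array([np.cos(np.radians(yaw)),np.sin(np.radians(yaw)),0]);g1=L-.083*u;g2=e+.085*u;print('grip',g1,g2)
g=g1.copy();g[2]=.06;go(g,yaw-90)
"
```

```text
rim [ 0.58  -0.352  0.013]
rim [ 0.5138 -0.3544  0.013 ]
rim w 0.06865333955430854
[ 0.5468 -0.3531  0.013 ] [ 0.4991 -0.3555  0.018 ] [ 0.3907 -0.3596  0.018 ]
tail [ 0.3805 -0.3606  0.014 ] len 0.16651518658325432
yaw 2.39877377986851
grip [ 0.4639 -0.3565  0.013 ] [ 0.4654 -0.357   0.014 ]
t 16.45 p [ 0.4467 -0.3333  0.1516] xang -88.31 units [ 0.9493 -0.6611  3.6615] rows 3.661489205037259 tilt -0.0003809033084036847 0.00040515276999316654
turn units -0.008268695130432555
```

>>> step_arm --pt "-1 0.45 -0.33 0.5 0 0 -0.008" --pt "-1 0.5 -0.35 1 0 0 0" --pt "-1 0 0 1 0 0 0" --pt "-1 0 0 1 0 0 0" --pt "-1 0 0 0 0 0 0"

```text
t: 17.08
eef_pos: [0.4644, -0.3554, 0.0618]
ee_rot: [[0.043, -0.999, -0.003], [-0.999, -0.043, 0.003], [-0.003, 0.003, -1.0]]
ft_force: [-0.2, 0.4, 1.5]
width: 0.0856
```

```bash
python3 -c "
from h import *
look('w10')
go([.4645,-.3567,.005],-87.6)"
```

```text
17.075 [ 0.4644 -0.3554  0.0618] [-44.9786  16.358   93.3191   0.0005  70.5542  42.5374] 0.08562753926429267
t 17.12 p [ 0.4649 -0.3559  0.0635] xang -87.51 units [0.0339 0.0162 2.3383] rows 2.3382713213577797 tilt -0.0013363102740112738 0.0011654764952049289
turn units 0.0010744608113020038
```

View pics/w10.png

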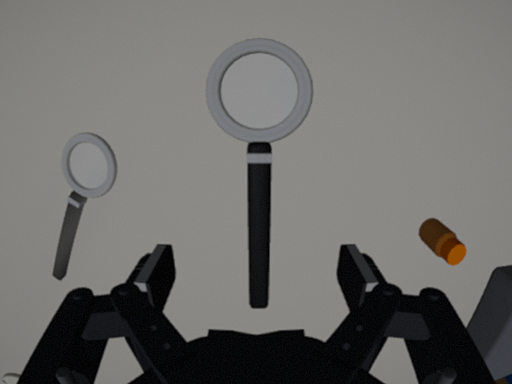

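The handle (column 259) is centred and parallel between the fingers. Descending and closing.

>>> step_arm --pt "-1 0.03 0 0.8 0 0 0" --pt "-1 0 0 0.8 0 0 0" --pt "-1 0 0 0.5 0 0 0" --pt "-1 0 0 0.2 0 0 0" --pt "0.2 0 0 0 0 0 0" --newtons 60

```text
t: 17.75
eef_pos: [0.4652, -0.3568, 0.0072]
ee_rot: [[0.044, -0.999, 0.0], [-0.999, -0.044, -0.0], [0.0, -0.0, -1.0]]
ft_force: [-0.4, 0.3, -0.4]
width: 0.0696
```

>>> step_arm --pt "0.4 0 0 0 0 0 0" --pt "0.6 0 0 0 0 0 0" --pt "1 0 0 0 0 0 0" --pt "1 0 0 0 0 0 0" --pt "1 0 0 0 0 0 0"

```text
t: 18.38
eef_pos: [0.4652, -0.3567, 0.0073]
ee_rot: [[0.044, -0.999, 0.0], [-0.999, -0.044, -0.0], [0.0, -0.0, -1.0]]
ft_force: [-1.3, 0.7, 5.6]
width: 0.0145
```

```bash
python3 -c "
from h import *
go([.4645,-.3567,.005],-87.6);s=state();print(s['ft_force'],s['width'])"
```

```text
t 18.38 p [ 0.4652 -0.3567  0.0073] xang -87.49 units [-0.0028  0.0265  0.0931] rows 0.09307121514332069 tilt 0.00039506806907225534 -0.0004691566747402498
turn units 0.001262040017119063
[-1.2515  0.7196  5.6304] 0.014529240875594754
```

>>> step_arm --pt "1 0 0 -0.2 0 0 0" --pt "1 0 0 -0.5 0 0 0" --pt "1 0 0 -0.8 0 0 0" --pt "1 0 0 -0.8 0 0 0" --pt "1 0 0 -0.8 0 0 0"

```text
t: 19.0
eef_pos: [0.465, -0.3566, 0.0858]
ee_rot: [[0.044, -0.999, 0.0], [-0.999, -0.044, -0.0], [0.0, -0.0, -1.0]]
ft_force: [-0.2, 0.0, -1.2]
width: 0.0143
```

>>> step_arm --pt "1 0 0 -0.8 0 0 0" --pt "1 0 0 -0.8 0 0 0" --pt "1 0 0 -0.8 0 0 0" --pt "1 0 0 -0.6 0 0 0" --pt "1 0 0 -0.3 0 0 0"

```text
t: 19.62
eef_pos: [0.4651, -0.3567, 0.1679]
ee_rot: [[0.044, -0.999, 0.001], [-0.999, -0.044, -0.001], [0.001, -0.001, -1.0]]
ft_force: [-1.0, -0.2, -1.4]
width: 0.0143
```

>>> step_arm --pt "1 0 0 -0.3 0 0 0" --pt "1 0 0 0 0 0 0"

```text
t: 19.88
eef_pos: [0.465, -0.3566, 0.1744]
ee_rot: [[0.044, -0.999, 0.0], [-0.999, -0.044, -0.0], [0.0, -0.0, -1.0]]
ft_force: [-0.1, -0.2, -1.6]
width: 0.0139
```

```bash
python3 -c "
from h import *
look('w11')
s=state();print(s['ft_force'],s['width'])
p,d=snapshot('side');cv2.imwrite('pics/side2.png',p)"
```

```text
19.875 [ 0.465  -0.3566  0.1744] [-45.0172  11.3589  85.7653   0.006   82.8695  42.4732] 0.013928090146035993
[ 0.2522 -0.6214 -1.4421] 0.014084010532942537
```

View pics/w11.png

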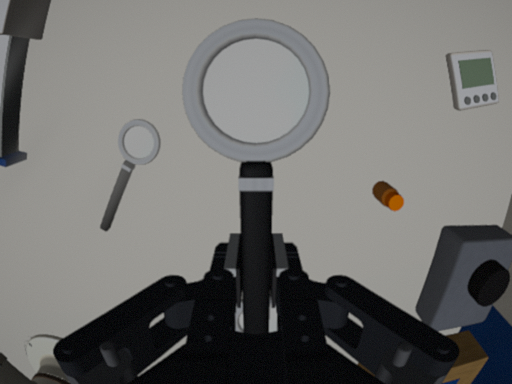

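View pics/side2.png

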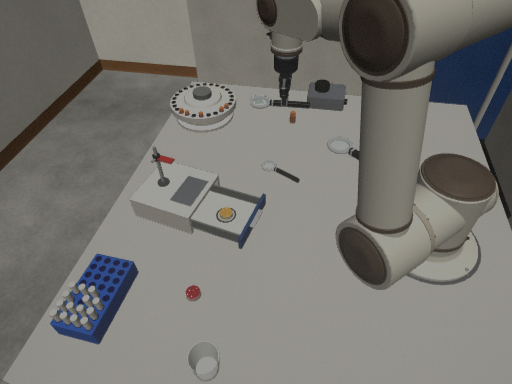

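The loupe is held with its lens at (256,89), and in the side view the dish is in the ring. I check its level and the lens position in the tool frame from wrist depth on the rim.

```bash
cat > lens.py <<'E'
from h import *
def lens(name,cu,cv_,ri,ro,show=True):
    z=np.load(f"pics/{name}.npz");P=(z["p"],z["R"]);d=z["d"];c=calibration("wrist");H=c["hand_eye"]
    pts=[]
    for a in np.radians(np.arange(0,360,6)):
        for r in np.linspace(ri,ro,4):
            u,v=int(round(cu+r*np.cos(a))),int(round(cv_+r*np.sin(a)))
            if d[v,u]<=0: continue
            o,w=ray("wrist",u,v,P);f=P[1]@H[:3,2];pts.append(o+w/(w@f)*d[v,u])
    X=np.array(pts)
    for _ in range(4):
        m=X.mean(0);n=np.linalg.svd(X-m)[2][2];n*=np.sign(n[2]);e=(X-m)@n;k=abs(e-np.median(e))<.003;X=X[k]
    print("rim mean",X.mean(0),"n",len(X),"normal",n,"tilt",np.degrees(np.arccos(n[2])))
    L=X.mean(0);pc=pt("wrist",cu,cv_,L[2],P)
    print("centre via pixel",pc,"in tool",P[1].T@(pc-P[0]))
    return pc,P
E
python3 -c "
from lens import *
lens('w11',255.8,89.5,60,66)"
```

```text
rim mean [ 0.5475 -0.3523  0.1816] n 240 normal [-0.0009 -0.0006  1.    ] tilt 0.06391924122852116
centre via pixel [ 0.5471 -0.3523  0.1816] in tool [-0.0007 -0.0821 -0.0071]
```

Level to 0.06°; the lens sits at tool (−0.7, −82, ~+1 mm up). Carrying it to the viewer.

>>> step_arm --pt "1 -0.4 -0.05 0 0 0 0" --pt "1 -0.8 -0.1 -0.05 0 0 0" --pt "1 -1 -0.13 -0.05 0 0 0" --pt "1 -1 -0.13 0 0 0 0" --pt "1 -1 -0.13 0 0 0 0"

```text
t: 20.6
eef_pos: [0.4739, -0.2487, 0.177]
ee_rot: [[0.045, -0.999, 0.0], [-0.999, -0.045, 0.0], [-0.0, -0.0, -1.0]]
ft_force: [0.5, 0.4, -0.8]
width: 0.0145
```

>>> step_arm --pt "1 -1 -0.13 0 0 0 0" --pt "1 -1 -0.13 0 0 0 0" --pt "1 -1 -0.13 0 0 0 0" --pt "1 -1 -0.13 0 0 0 0" --pt "1 -1 -0.13 0 0 0 0"

```text
t: 21.22
eef_pos: [0.4843, -0.1232, 0.177]
ee_rot: [[0.045, -0.999, 0.0], [-0.999, -0.045, 0.0], [-0.0, -0.0, -1.0]]
ft_force: [-0.7, -0.2, 0.1]
width: 0.0141
```

>>> step_arm --pt "1 -1 -0.13 0 0 0 0" --pt "1 -1 -0.13 0 0 0 0" --pt "1 -1 -0.13 0 0 0 0" --pt "1 -0.8 -0.1 0 0 0 0" --pt "1 -0.5 -0.05 0 0 0 0"

```text
t: 21.85
eef_pos: [0.4929, -0.0156, 0.177]
ee_rot: [[0.045, -0.999, 0.0], [-0.999, -0.045, 0.0], [-0.0, -0.0, -1.0]]
ft_force: [0.2, -0.4, -1.0]
width: 0.0141
```

```bash
python3 -c "
from h import *
s=state();R=s['ee_rot'];off=R@np.array([-.0007,-.0821,0]);t=np.array([.579,.0245,.177]);t[:2]-=off[:2]
go(t)"
```

```text
t 21.85 p [ 0.4929 -0.0156  0.177 ] xang -87.40 units [-1.4181 -0.2285  0.0014] rows 1.4181363357206325 tilt -0.0001261083273790897 -0.00037885934315037763
```

>>> step_arm --pt "1 -0.6 -0.1 0 0 0 0" --pt "1 -0.5 -0.08 0 0 0 0" --pt "1 -0.3 -0.05 0 0 0 0" --pt "1 0 0 0 0 0 0" --pt "1 0 0 0 0 0 0"

```text
t: 22.48
eef_pos: [0.4977, 0.0174, 0.1768]
ee_rot: [[0.044, -0.999, -0.0], [-0.999, -0.044, -0.0], [-0.0, 0.0, -1.0]]
ft_force: [-0.2, -0.8, -1.6]
width: 0.0141
```

```bash
python3 -c "
from h import *
look('w12')
for n in('side','top'):
  p,d=snapshot(n);cv2.imwrite(f'pics/{n}3.png',p);np.save(f'pics/{n}3.npy',d)
p=cv2.imread('pics/side3.png');cv2.imwrite('pics/side3c.png',cv2.resize(p[120:270,120:310],None,fx=4,fy=4,interpolation=2))
from lens import lens
lens('w12',255.8,89.5,60,66)"
```

```text
22.475 [0.4977 0.0174 0.1768] [-6.871   0.8571 97.0914 -0.0012 82.0598 80.6345] 0.014118099421730671
rim mean [0.5801 0.0217 0.1839] n 240 normal [0.0002 0.0007 1.    ] tilt 0.04250585970618543
centre via pixel [0.5797 0.0217 0.1839] in tool [-0.0007 -0.0821 -0.0072]
```

View pics/w12.png

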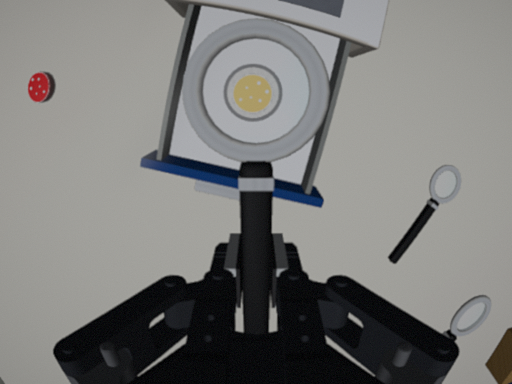

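View pics/side3c.png

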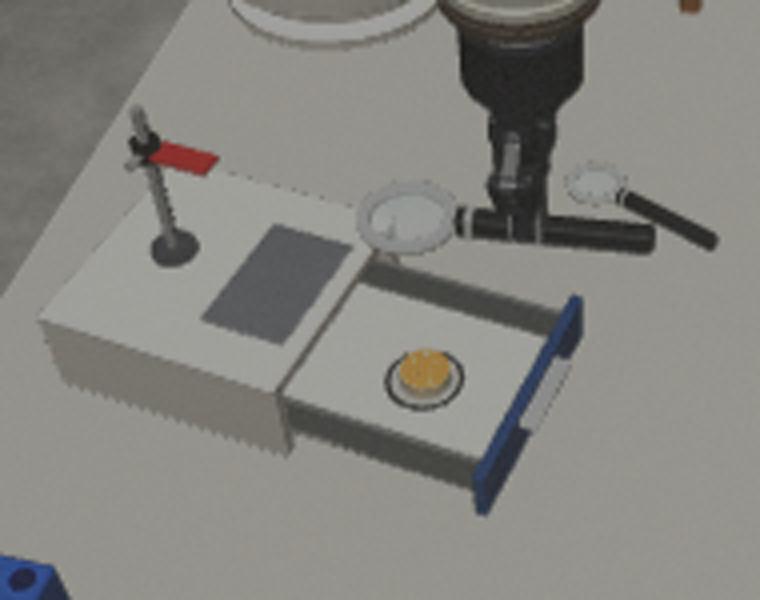

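The dish shows through the lens at (252,93) and the lens at (256,89); the loupe looks level and clear of the viewer. I cross-check the height of rim against pointer with the same side camera.

```bash
python3 -c "
from h import *
P=ld('w12');print('dish',pt('wrist',252.5,93,.027,P))
n='side';d=np.load('pics/side3.npy');p=cv2.imread('pics/side3.png');K=calibration(n)['camera_matrix'];c=calibration(n)
# rim: sample predicted rim circle
for cx,cy in [(.5797,.0217)]:
  Z=[]
  for a in np.radians(range(0,360,10)):
    Q=np.array([cx+.031*np.cos(a),cy+.031*np.sin(a),.185]);u,v=np.round(proj(n,Q)).astype(int)
    q=d[v,u];o,r=ray(n,u,v);W=o+r*q;Z.append(W[2]);
  print(np.round(Z,4),np.median(Z))
print(proj(n,[cx,cy,.185]))
"
```

```text
dish [0.5791 0.0249 0.027 ]
[ 0.1821  0.1816  0.1842  0.1819  0.1818  0.1822  0.1852  0.1831  0.1801
  0.18    0.1807  0.1797  0.1822  0.182   0.1813  0.1847  0.1837  0.1819
  0.1834  0.1854  0.1826  0.1821  0.1828  0.1819  0.0007  0.1827 -0.001
  0.1819  0.1841  0.1806 -0.0018  0.1826 -0.0002 -0.0019 -0.001   0.1813] 0.18194160402554926
[221.0963 172.3516]
```

>>> step_arm --pt "1 -0.12 0 -0.06 0 0 0" --pt "1 0 0 0 0 0 0" --pt "1 0 0 0 0 0 0" --pt "1 0 0 0 0 0 0"

```text
t: 23.12
eef_pos: [0.4975, 0.0207, 0.1783]
ee_rot: [[0.044, -0.999, -0.0], [-0.999, -0.044, 0.0], [-0.0, 0.0, -1.0]]
ft_force: [-0.4, 0.1, -0.9]
width: 0.0142
```

```bash
python3 -c "
from h import *
look('w13')
s=state();print(s['ft_force'],s['width'],s['joint_velocities'])
from lens import lens
pc,P=lens('w13',255.8,89.5,60,66)
a=cv2.imread('pics/w13.png');cv2.imwrite('pics/w13c.png',cv2.resize(a[0:210,130:390],None,fx=3,fy=2.8,interpolation=2))
h=cv2.cvtColor(a,cv2.COLOR_BGR2HSV);m=cv2.inRange(h,(15,60,80),(35,255,255));m[150:]=0;m[:,:200]=0;m[:,310:]=0
n,l,st,c=cv2.connectedComponentsWithStats(m);i=1+st[1:,4].argmax();print(st[i],c[i]);print('dish',pt('wrist',*c[i],.027,P))
"
```

```text
23.125 [0.4975 0.0207 0.1783] [-6.496   0.7941 96.9714  0.0062 82.2361 80.9957] 0.014238621903943814
[-0.1399 -0.1376 -1.1084] 0.01404140504418587 [ 0.0235  0.1072  0.0054 -0.0278  0.0431  0.078 ]
rim mean [0.5799 0.025  0.1854] n 240 normal [-0.0045 -0.0012  1.    ] tilt 0.26696264608937165
centre via pixel [0.5795 0.025  0.1854] in tool [-0.0007 -0.0821 -0.0071]
[ 237   75   38   37 1017] [255.3127  93.0816]
dish [0.579  0.0255 0.027 ]
```

View pics/w13c.png

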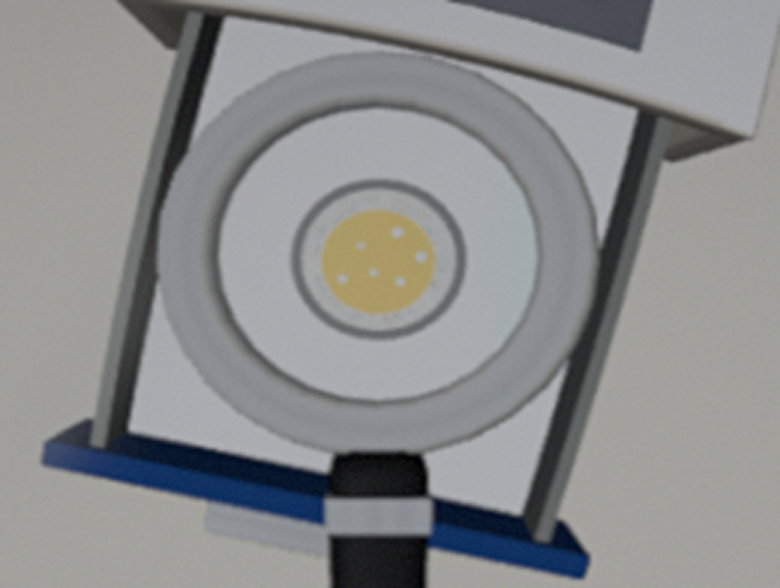

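The lens (0.5795, 0.0250) is within 1 mm of the dish (0.579, 0.0255), level, at about z 0.179. Handing in.

```bash
python3 -c "
from station import *
print(sign_off())"
```

```text
the job is handed in; nothing more can be done
None
```

The amber dish is flat inside the drawer ring and released, and the middle-sized loupe is held level over it. I handed the job in at about 23 s.

- **Dish:** it sits concentric in the ring. I measured the ring centre at (0.5797, 0.0246) m and the dish at about (0.579, 0.025) m, so they agree to about 1 mm. It touched down with about 10 N and was set down, not dropped.
- **Lens position:** the lens is about 1 mm from the dish centre horizontally. The tilt read at most 0.3°, and the hand-in picture shows it clear of the viewer, the pointer and the dish.
- **Lens height:** the checks disagree by a few millimetres, inside the 8 mm tolerance. The lens middle is at about 0.180 m from the grasp height and 0.178 m from the wrist camera's depth, against a pointer height of 0.178–0.179 m. The side camera put the loupe about 3 mm low relative to the pointer, so I raised it 1.5 mm. I did not repeat that side check afterwards.
- **Bystanders:** I saw no sign that the drawer, the red dish, the vials or the beaker had moved, but I did not re-measure their positions at the end.

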